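# Put up the drop bar and load the tray bay

## Robot

A 6-joint arm with a two-finger parallel gripper is mounted at the origin on the work surface. World frame = base frame: x ahead of the robot, y to its left, z up, the work surface at z = 0. Lengths are in m, angles in rad, forces in N, time in s.
With the tool pointing down it reaches from about 0.35 to 0.8 m from the base axis. Payload 7.3 kg.
Tool frame: the origin (TCP) lies where the fingers leave the gripper's body, on its centre line; the fingertips stand ahead of it and the grasp point (between the pads) lies 54 mm ahead of it (tips_ahead is the z of the fingertips in the tool frame, in m); z points along the fingers, y is the line along which they close (so a half turn about z gives the same grasp; the last joint's range is limited). The gripper opens to 85 mm and grips with 20 to 120 N. Pads are 22 mm wide; open, the fingers measure 114 mm over their backs; the gripper's body (76 mm by 85 mm) begins 54 mm behind the grasp point. The pads swing forward as they close: fully open they stand 13 mm farther back than shut.
Start: joints at [0.961, 0.342, 1.524, -0, 1.275, -0.146], TCP at [0.235, 0.47, 0.304] pointing down, gripper open.
Joint ranges: [-2.53, 2.53], [-0.77, 2.02], [0.04, 2.7], [-1, 4.14], [0.28, 2.66], [-3.11, 3.11]. Speed limits (rad/s): [2.57, 2.57, 3.14, 3.14, 3.14, 3.14].

## Interface

Orientations are given as a rotation vector (axis times angle).
In Python, from plant import move_to, move_straight, movej, command_gripper, pause, inverse_kinematics, state, grab_frame, IKError, hand_in, tips_ahead gives the robot as it stands. The module is installed in compiled form; this text tells all that it offers. Calls block until the motion is done:
- move_to(position, orientation): joint-space move of the TCP to a pose.
- move_straight(position, rate=0.15, rot=None, threshold=None): straight line of the TCP; rot=None keeps the orientation; rate is the mean speed in m/s. With threshold (N) it stops when the force on the tool has changed by that much, and returns True; else False.
- movej(angles): joint-space move.
- command_gripper(opening, grip_force=None): finger opening in m; grip_force is the grip in N (None keeps the last); returns when the fingers have stopped.
- pause(seconds).
- inverse_kinematics(position, orientation): joint angles nearest the present ones, or None.
- state(): the state.
- grab_frame(name): name is "scene" or "top" or "wrist"; returns a dict with "image" (400x640x3 uint8, red, green, blue), "z_map" (400x640 float32, m along the optical axis (not along the pixel's ray), 0 where there is no reading), "fx", "fy", "cx", "cy" (pixels), "rvec" (rotation vector, rad) and "tvec" (3), from world to camera coordinates, as OpenCV has them. Camera axes: x right, y down, z forward; pixel columns grow to the right and rows downward; lengths in m; the calibration is good to about 2 mm. A picture is of the moment at which its call begins.
A pose or a line that the arm cannot do raises IKError and nothing moves.
- hand_in(): hands the job in; it is judged then, once.
The state is a dict: "time_s": time; "qpos": joint angles; "joint_velocities": joint speeds; "effort": joint torques, N m; "position": TCP position; "tcp_rot": TCP orientation; "wrist_force": force on the tool from outside, world axes, zero at the start; "torque": the same for the moment, N m; "grip_width": finger opening in m; "grasp_force": force on a finger pad.
Only numpy, scipy, OpenCV 4.12 (cv2) and the standard library are available. Lean on these libraries where they do the work, as an engineer would, in place of code of your own. Each camera call takes 0.05 s, during which the arm holds its last target. There are 200 camera calls.

## Task

Lift the weighted drop bar across the mouth of the wooden tray bay until it is past its balance point, and let it down gently onto its rubber stop so that it stays up by itself: neither drop it there nor force it. Then slide the waiting tray in under it, gently, until it is fully home against the rear rail, and leave the bar up for the next tray. Do not disturb the jar, the stapler and the tape gun.

Things in the scene. Friction and masses are not known exactly. Their poses are not given: they have to be found in the camera images.
- dock: Wooden tray bay screwed to the shelf. Origin: on the shelf, mid-mouth, straight under the closed drop bar; +x runs into the bay, +y to the bar's pivot side, z up. Two cheeks 55 mm high, inner faces at y = +-79 mm from x = 45 to 175 mm, flared outwards as a lead-in from x = 10 to 50 mm. Rear rail 55 mm high, front face at x = 160 mm. No floor: a tray slides on the shelf itself.
- bar_pivot (a point): Pivot axis of the drop bar, a pin along the bay's x; at (0, 90, 70) mm of the bay, in the middle of the bar's thickness. A steel plate 46 mm wide and 96 mm high stands 10 mm behind it. On the far side of the mouth (bay y = -89 to -101 mm) a steel keeper fork, 28 mm over its prongs and 90 mm high, cradles the closed bar.
- bar (a joint): Drop bar angle, rad: 0 closed, level along the bay's -y; grows as the free end rises; pi/2 upright; more leans out over +y. Flat steel, 10 mm thick (x), 22 mm deep. Balance point at about 35 to 50 degrees, varies; the sleeve pulls 2 N shut at first, 2 to 3 N open at the end. Rests open at 85 to 111 degrees where the stop is set: not measured, feel for it; there the pull fades, then reverses.
- bar_grip (a point): Middle of the bar's round rubber grip sleeve, 22 mm in diameter and 50 mm long, 220 mm from the pivot axis; the bar's end is 25 mm farther out, the keeper fork 4 mm inside the sleeve's inner end. Axes turn with the bar: +y along the bar to the pivot, x parallel to the pivot pin.
- weight: Steel counterweight of the drop bar, a cylinder 40 mm in diameter, 50 mm long, on a stub rod 87 degrees from the bar: above the pivot when closed, swinging outwards over the bay's +y as the bar opens until it lands on the rubber stop. Clamped by a set screw, its centre (the origin) 82 to 98 mm from the pivot; z along the stub, outwards. About 0.5 kg, varies.
- stop: Open stop: a steel base plate 50 x 50 x 5 mm on the shelf with a rubber buffer, 30 mm in diameter, on a threaded stud above it. Origin: centre of the plate's underside. The buffer's height is set by hand, its top 20 to 62 mm above the shelf, NOT given by this pose. It carries the weight (about 6 N), never over 16 N; pressed through the bar it gives about 1 mm per N at the grip sleeve.
- tray: Loose open wooden tray, 125 (x) by 150 (y) by 80 mm high, walls and floor 9 mm; two tape rolls 48 mm high fixed in its rear half, from x = -12 to 50 mm. Origin: centre of the underside; +x to its rear, which goes in first. Starts askew before the bay. About 0.55 kg, varies. Home, its rear touches the rail: origin at x = 97.5 mm, y within 4 mm of 0 in the bay, square. Under 30 N against the bay.
- jar: Empty glass jar, 76 mm in diameter, 110 mm high, upright. Origin: centre of the underside. Bystander.
- stapler: White stapler, 150 x 36 x 42 mm, lying lengthwise along its x. Origin: centre of the underside. Bystander.
- tape_gun: Silver tape gun on its side with its roll, about 165 x 210 x 55 mm, the handle towards its -y. Origin: on the shelf, 30 mm to the +x side of the roll's centre. Bystander.

How it is judged:
By the outcome, as a careful person would: the job done as asked, in the order asked, and still so for the second after the job is handed in, with the robot touching nothing.
It also fails if it takes over 72 s, if anything falls off the work surface, if the arm or the gripper's body presses on something with over 40 N, if the wrist force passes 120 N, or if a joint passes its speed limit or range.

## Working session

There is one attempt and no reset: what is moved stays moved. The work goes in short steps, each a Python script; the robot and the scene stay as the last script left them, time stands still between calls to the robot, and variables do not carry over. Pictures are saved under pics/ and viewed, at most 10 in all, crops included, and the job is handed in when it is done.

```bash
mkdir -p pics; cat > h.py <<'E'
import numpy as np, cv2, pickle
from scipy.spatial.transform import Rotation as R
from plant import *
def snap(n,tag):
    f=grab_frame(n); pickle.dump(f,open(f'pics/{tag}.pkl','wb')); cv2.imwrite(f'pics/{tag}.png',f['image'][:,:,::-1]); return f
def load(tag): return pickle.load(open(f'pics/{tag}.pkl','rb'))
def cloud(f):
    z=f['z_map'].astype(float); v,u=np.mgrid[:400,:640]
    P=np.stack([(u-f['cx'])/f['fx']*z,(v-f['cy'])/f['fy']*z,z],-1)
    Rm=R.from_rotvec(np.ravel(f['rvec'])).as_matrix(); W=(P-np.ravel(f['tvec']))@Rm
    W[z==0]=np.nan; return W
E
python3 - <<'E'
from h import *
for n in ("scene","top"):
    f=snap(n,n+"0"); print(n,f['fx'],f['rvec'],f['tvec'])
a=[cv2.imread(f'pics/{n}0.png') for n in("scene","top")]
s=state(); print(s['time_s'],s['tcp_rot'],tips_ahead)
E
```

```text
scene 452.83139244922603 [ 2.34058678  0.64708947 -0.2316073 ] [-0.45648809 -0.12419013  1.43594217]
top 384.4468592775601 [ 2.13140182 -2.14511956  0.17002055] [0.02735769 0.52893441 1.04319809]
0.1 [-7.21909446e-01 -3.05704030e+00  1.96008836e-03] 0.0726
```

View pics/scene0.png

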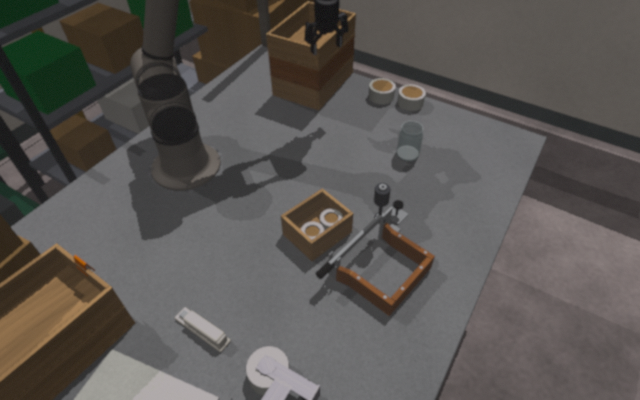

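View pics/top0.png

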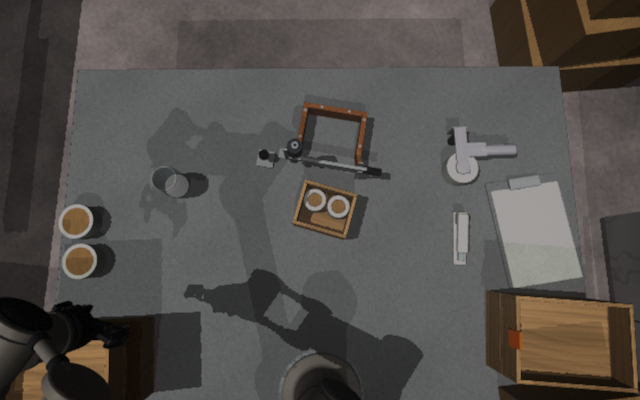

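Scene: the bay (u 300–367, v 103–165 in top) lies beyond the bar. The bar runs from the weight (294,148) to the grip (375,172), with the stop at (266,157). The tray is at (325,210), in front. The jar, stapler and tape gun are all away from the bay.

```bash
python3 - <<'E'
from h import *
f=load('top0'); W=cloud(f)
im=cv2.resize(f['image'][95:245,245:405,::-1],None,fx=4,fy=4,interpolation=cv2.INTER_CUBIC); cv2.imwrite('pics/c1.png',im)
def reg(u0,u1,v0,v1,z0,z1):
    P=W[v0:v1,u0:u1].reshape(-1,3); P=P[(P[:,2]>z0)&(P[:,2]<z1)]; return P
def rect(P,n):
    r=cv2.minAreaRect((P[:,:2]*1000).astype(np.float32)); print(n,len(P),r,'z',np.median(P[:,2]),cv2.boxPoints(r).round().tolist())
rect(reg(285,365,178,245,.07,.09),'tray')
rect(reg(285,375,98,148,.047,.062),'bayrail')
P=reg(300,372,98,128,.047,.062); rect(P,'rail')
rect(reg(300,395,150,182,.062,.10),'bar')
rect(reg(285,305,136,160,.12,.25),'weight')
P=reg(252,280,145,170,.012,.08); rect(P,'stop'); print(np.percentile(P[:,2],[5,50,95]))
P=reg(252,280,145,170,.003,.012); rect(P,'plate')
rect(reg(150,192,160,200,.02,.15),'jar'); rect(reg(445,475,205,268,.02,.06),'stapler'); rect(reg(440,520,120,190,.02,.08),'gun')
E
```

```text
tray 677 ((493.97027587890625, -16.094635009765625), (149.95751953125, 125.47496795654297), 73.52799224853516) z 0.07925693842151964 [[413.0, -70.0], [533.0, -106.0], [575.0, 38.0], [455.0, 74.0]]
bayrail 701 ((736.3555908203125, -41.96051025390625), (188.3464813232422, 118.86373138427734), 79.60357666015625) z 0.05384439679914399 [[661.0, -124.0], [778.0, -145.0], [812.0, 40.0], [695.0, 61.0]]
rail 523 ((764.0676879882812, -46.13995361328125), (191.78802490234375, 76.21705627441406), 84.99964141845703) z 0.05387572549940494 [[718.0, -138.0], [794.0, -145.0], [810.0, 46.0], [734.0, 53.0]]
bar 496 ((592.3018798828125, -57.564170837402344), (227.36557006835938, 67.32745361328125), 82.74320220947266) z 0.07880439531706135 [[545.0, -166.0], [611.0, -175.0], [640.0, 51.0], [573.0, 59.0]]
weight 257 ((636.6175537109375, 61.789649963378906), (38.58476257324219, 38.15433120727539), 69.97393035888672) z 0.18704279909069946 [[612.0, 50.0], [648.0, 37.0], [661.0, 73.0], [625.0, 86.0]]
stop 89 ((653.712158203125, 155.40028381347656), (28.454362869262695, 27.437570571899414), 79.64126586914062) z
[... 221 characters left out ...]
02929688) z 0.00441536419428679 [[626.0, 116.0], [697.0, 115.0], [697.0, 196.0], [626.0, 196.0]]
jar 732 ((571.9796142578125, 414.3739013671875), (75.37440490722656, 73.32781982421875), 83.07952117919922) z 0.07361733683714337 [[531.0, 381.0], [604.0, 373.0], [613.0, 447.0], [540.0, 456.0]]
stapler 502 ((419.5614318847656, -402.4299011230469), (31.281843185424805, 132.22872924804688), 86.36451721191406) z 0.03779505656064369 [[353.0, -414.0], [485.0, -422.0], [487.0, -391.0], [355.0, -383.0]]
gun 1860 ((639.4900512695312, -465.95843505859375), (191.69874572753906, 164.52247619628906), 78.5433578491211) z 0.05302484006418972 [[540.0, -544.0], [701.0, -576.0], [739.0, -388.0], [578.0, -356.0]]
```

View pics/c1.png

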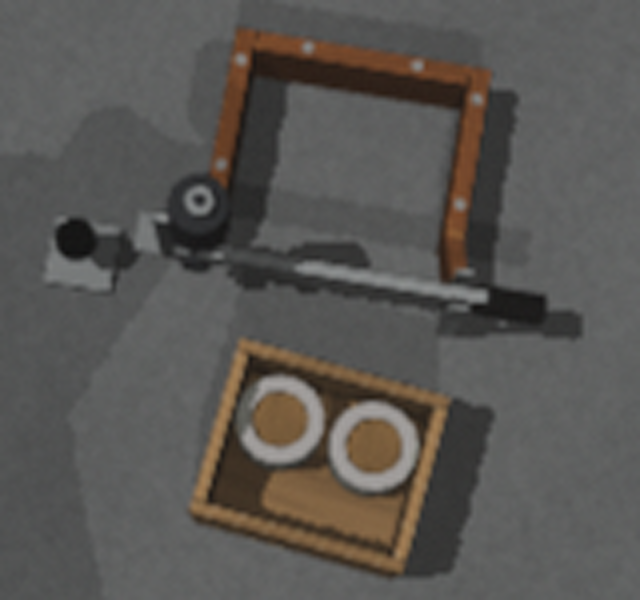

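Bay: origin about (0.622, -0.021), yaw about -10.4°. The weight centre is at r ≈ 92 mm and the buffer top at about 50 mm, so the bar should rest at around 93°. The tray is at (0.494, -0.016), yaw -16.3°. I'll go above the sleeve and check its position with the wrist camera.

```bash
cat >> h.py <<'E'
YAW=np.radians(-10.4); O=np.array([.622,-.021,0])
def B(p): return O+R.from_euler('z',YAW).apply(p)
def down(yaw,s=1):   # tool y along s*(cos yaw, sin yaw)
    y=s*np.array([np.cos(yaw),np.sin(yaw),0]); z=np.array([0,0,-1.]); return R.from_matrix(np.c_[np.cross(y,z),y,z]).as_rotvec()
def wrench():
    a=[]
    for _ in range(4): s=state(); a.append(np.r_[s['wrist_force'],s['torque']]); pause(.02)
    return np.mean(a,0)
E
python3 - <<'E'
from h import *
f=load('top0'); W=cloud(f)
P=W[164:178,368:382].reshape(-1,3); P=P[(P[:,2]>.068)&(P[:,2]<.095)]; print('sleeve',P.mean(0),P[:,2].max(),'pred',B([0,-.13,.07]))
P=W[150:168,305:362].reshape(-1,3); P=P[(P[:,2]>.068)&(P[:,2]<.095)]; 
for u in (310,330,350,375): 
    c=W[145:185,u]; c=c[(c[:,2]>.07)&(c[:,2]<.095)]; print(u,c.mean(0).round(4))
p=B([0,-.13,.30])
for s in(1,-1):
    q=inverse_kinematics(p,down(YAW,s)); print(s,q)
    q=inverse_kinematics(B([0,.09,.29+.054]),down(YAW,s)); print(s,q)
s=min((1,-1),key=lambda s:abs(inverse_kinematics(p,down(YAW,s))[5])); print(s)
command_gripper(.05); move_to(p,down(YAW,s)); snap('wrist','w1'); print(state()['time_s'],wrench())
E
```

```text
sleeve [ 0.59639059 -0.15393519  0.07782488] 0.08455302807894359 pred [ 0.59853251 -0.14886429  0.07      ]
310 [0.6018 0.0238 0.0781]
330 [ 0.6196 -0.0317  0.0784]
350 [ 0.6092 -0.0868  0.0788]
375 [ 0.5965 -0.1557  0.0769]
1 [-3.67960019e-01  5.15805518e-01  1.25872314e+00 -4.44089210e-16
  1.36706399e+00 -1.86445777e-01]
1 [-1.39215720e-02  5.42943390e-01  1.09377321e+00 -4.44089210e-16
  1.50487605e+00  1.67592670e-01]
-1 [-3.67960019e-01  5.15805518e-01  1.25872314e+00 -4.44089210e-16
  1.36706399e+00  2.95514688e+00]
-1 [-1.39215720e-02  5.42943390e-01  1.09377321e+00 -4.44089210e-16
  1.50487605e+00 -2.97399998e+00]
1
3.1333 [ 0.09018987  0.43314738  0.15370326  0.01803747 -0.00654655  0.01073531]
```

View pics/w1.png

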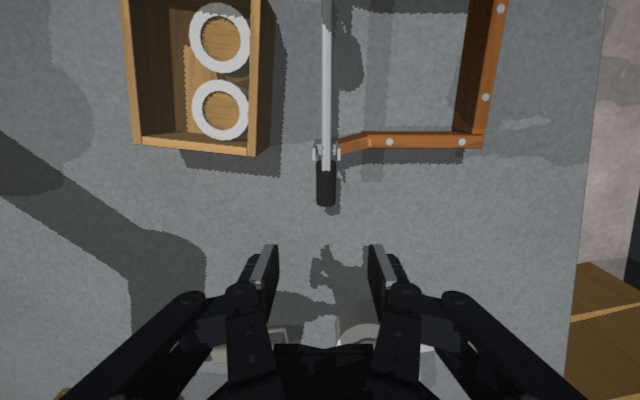

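The wrist view shows the sleeve at u 317–336, v 168–206, with the bar at u≈326 running straight up the image, so the yaw is good. Next: measure the sleeve and rail from here, then descend and grip.

```bash
python3 - <<'E'
from h import *
f=load('w1'); W=cloud(f); Ri=R.from_euler('z',YAW).inv()
def bay(u0,u1,v0,v1,z0,z1):
    P=W[v0:v1,u0:u1].reshape(-1,3); P=P[(P[:,2]>z0)&(P[:,2]<z1)]; return Ri.apply(P-O)*1000
P=bay(310,342,165,212,.066,.1); print('sleeve x',np.percentile(P[:,0],[2,50,98]),'y',np.percentile(P[:,1],[1,99]),'zmax',P[:,2].max())
P=bay(315,338,0,130,.066,.1)
print('bar slope',np.degrees(np.polyfit(P[:,1],P[:,0],1)[0]),np.median(P[:,0]))
P=bay(345,460,125,152,.045,.065); print('cheek -y outer y',np.percentile(P[:,1],[2,50,98])); 
for lo,hi in((50,80),(80,110),(110,140)): q=P[(P[:,0]>lo)&(P[:,0]<hi)]; print(len(q),q[:,1].mean())
P=bay(465,510,0,125,.045,.065); k=np.polyfit(P[:,1],P[:,0],1); print('rail slope',np.degrees(k[0]),'x',np.percentile(P[:,0],[2,50,98]))
E
```

```text
sleeve x [-7.64958633  2.2119639  13.04625342] y [-151.62558813 -105.89227734] zmax 83.65377501178192
bar slope 0.05090701342147193 2.4575154747791452
cheek -y outer y [-92.70723678 -84.8009684  -77.08459903]
403 -84.0348285589733
406 -83.99551454197564
405 -83.9136291567425
rail slope -0.03631065983221521 x [161.85601359 166.49475393 176.26957441]
```

```bash
sed -i 's/O=np.array(\[.622,-.021,0\])/O=np.array([.6245,-.0200,0])/' h.py
cat >> h.py <<'E'
GR=.052
RB=down(YAW); bx,by=R.from_euler('z',YAW).apply([[1,0,0],[0,1,0]]); PIV=B([0,.09,.07])
def tcp(th,r=.22): return B([0,.09-r*np.cos(th),.07+r*np.sin(th)+GR])
def moment(w,w0):   # opening-direction force at sleeve exerted by robot's reaction, N (external on tool)
    d=w-w0; M=np.cross(np.array(state()['position'])-PIV,d[:3])+d[3:]; return -(M@bx)/.22, d[:3]@bx, d[:3]@by, d[2]
E
python3 - <<'E'
from h import *
move_straight(tcp(0)+[0,0,.06],rot=RB,rate=.2)
print(move_straight(tcp(0),rate=.1,threshold=6)); w0=wrench(); np.save('w0.npy',w0)
command_gripper(.0,20); s=state(); print(s['grip_width'],s['grasp_force'],s['time_s'],moment(wrench(),w0))
if s['grip_width']>.015:
    for d in (1,2,4,6,9):
        move_straight(tcp(np.radians(d)),rate=.04); print(d,np.round(moment(wrench(),w0),2))
print(state()['time_s'])
E
```

```text
False
0.02124038131973354 21.499212384223938 5.1167 (np.float64(2.6881628302353446), np.float64(0.8680648316191796), np.float64(0.5490600054490125), np.float64(2.9042570819570575))
1 [-2.49  4.77  0.05 -2.86]
2 [-2.07  5.58 -0.07 -2.51]
4 [-2.23  6.22  0.64 -2.95]
6 [-2.26  6.16  0.34 -2.88]
9 [-1.87  6.17  0.09 -2.27]
7.1417
```

```bash
python3 - <<'E'
from h import *
w0=np.load('w0.npy'); 
for d in range(12,81,4):
    m=move_straight(tcp(np.radians(d))+bx*.0008,rate=.07,threshold=18)
    r=moment(wrench(),w0); print(d,m,np.round(r,2))
    if m or abs(r[0])>6 or np.hypot(r[1],r[2])>18: print('STOP');break
s=state();print(s['time_s'],s['grip_width'],s['grasp_force'])
E
```

```text
12 False [-1.56  3.72 -0.41 -2.09]
16 False [-1.32  2.98 -0.4  -1.85]
20 False [-1.19  2.39 -0.63 -1.54]
24 False [-1.43  1.41 -0.89 -1.83]
28 False [-1.2   1.06 -0.82 -1.56]
32 False [-0.26 -0.39 -0.35 -0.79]
36 False [-0.27 -0.81 -0.18 -0.96]
40 False [ 0.23 -1.91 -0.51  0.07]
44 False [ 0.27 -2.65 -0.53  0.35]
48 False [ 0.28 -3.17 -1.12  0.74]
52 False [ 0.67 -3.57 -0.52  1.14]
56 False [ 0.64 -4.73 -0.43  1.51]
60 False [ 0.61 -5.2  -0.38  1.6 ]
64 False [ 0.52 -5.25  0.19  1.26]
68 False [ 0.85 -5.5   0.31  1.1 ]
72 False [ 1.08 -5.55  0.47  1.24]
76 False [ 0.83 -5.3   0.66  0.92]
80 False [ 1.16 -5.48  1.28  1.08]
14.8917 0.021010110798762957 28.967248499393463
```

```bash
python3 - <<'E'
from h import *
w0=np.load('w0.npy'); hist=[]; d=80
while d<112:
    d+=1 if d<87 else .5
    move_straight(tcp(np.radians(d))+bx*.0008,rate=.03)
    r=moment(wrench(),w0); hist.append(r[0]); print(d,np.round(r,2))
    if r[0]<-.6 : break
s=state();print(s['time_s'],s['grip_width'],s['grasp_force'])
E
```

```text
81 [ 1.01 -5.78  0.36  0.7 ]
82 [ 2.11 -5.57  0.81  1.48]
83 [ 1.56 -5.61  0.47  1.25]
84 [ 1.08 -4.83  0.08  1.36]
85 [ 1.57 -5.42  0.95  1.  ]
86 [ 1.14 -5.12  0.65  0.83]
87 [ 1.52 -5.63  0.85  1.34]
87.5 [ 1.89 -5.42  1.04  1.12]
88.0 [ 1.62 -5.53  0.59  1.64]
88.5 [ 1.94 -5.71  0.91  1.45]
89.0 [ 1.34 -5.52  0.3   0.92]
89.5 [ 1.97 -6.25  0.96  2.16]
90.0 [ 1.67 -5.65  1.14  1.39]
90.5 [ 1.17 -5.06  0.89  1.39]
91.0 [ 1.08 -5.93  0.46  1.54]
91.5 [ 2.11 -5.74  1.1   1.44]
92.0 [ 1.58 -5.74  0.97  1.57]
92.5 [ 1.92 -5.32  0.88  0.99]
93.0 [ 0.92 -5.66  0.34  1.41]
93.5 [ 1.26 -5.61  0.42  1.64]
94.0 [ 1.06 -5.79 -0.36  1.75]
94.5 [-0.04 -5.93 -1.41  2.37]
95.0 [-0.77 -6.55 -2.72  2.8 ]
22.35 0.02144257141049611 28.801187574863434
```

The pull faded from about 93.5° and reversed by 95°, so the weight is on the buffer. I'll ease back slightly, relieve the side load, release and rise.

```bash
python3 - <<'E'
from h import *
w0=np.load('w0.npy'); th=np.radians(94.6)
for dx in (0,-.001):
    move_straight(tcp(th)+bx*dx,rate=.02); print(np.round(moment(wrench(),w0),2))
command_gripper(.06); print(np.round(moment(wrench(),w0),2))
p=np.array(state()['position']); move_straight(p+[0,0,.10],rate=.12)
snap('scene','s2'); snap('top','t2'); print(state()['time_s'])
W=cloud(load('t2')); Ri=R.from_euler('z',YAW).inv(); P=Ri.apply(W.reshape(-1,3)-O)*1000
k=(abs(P[:,0])<30)&(P[:,1]>40)&(P[:,1]<230)&(P[:,2]>25)&(P[:,2]<325); print(np.percentile(P[k],[1,50,99],axis=0).round())
cv2.imwrite('pics/s2c.png',cv2.resize(cv2.imread('pics/s2.png')[120:320,250:450],None,fx=3,fy=3))
E
```

```text
[-0.79  0.01 -1.44  0.33]
[-0.47  6.34 -1.4  -0.91]
[-0.07 -0.36  0.09  0.01]
24.5917
[[-12.  88. 273.]
 [ -3.  97. 313.]
 [  7. 108. 317.]]
```

View pics/s2c.png

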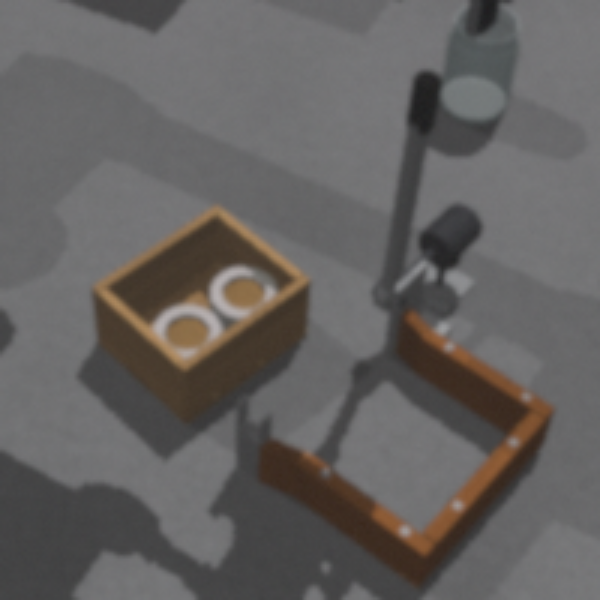

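The bar stands on its stop by itself: the sleeve is at (425,100) in the crop and the weight sits on the buffer at (447,235). Next, grip the tray's front wall.

```bash
cat >> h.py <<'E'
TY=np.radians(-16.3); TC=np.array([.494,-.0161,0]); GZ=.068+.054
def front(c,yaw,z): return c+R.from_euler('z',yaw).apply([-.058,0,0])+[0,0,z]
E
python3 - <<'E'
from h import *
p=front(TC,TY,.35); q=np.array(state()['position']); p[2]=q[2]
move_straight(p,rate=.25,rot=down(TY))
command_gripper(.034)
move_straight(front(TC,TY,.18),rate=.25)
print(move_straight(front(TC,TY,GZ),rate=.08,threshold=5)); w0=wrench(); np.save('w1.npy',w0)
command_gripper(0,30); s=state(); print(s['grip_width'],s['grasp_force'],s['time_s'],(wrench()-w0)[:3])
W=cloud(snap('top','t3')); P=W[170:245,285:370].reshape(-1,3); P=P[(P[:,2]>.07)&(P[:,2]<.084)]; print(cv2.minAreaRect((P[:,:2]*1000).astype(np.float32)))
E
```

```text
False
0.00844922432651258 32.55662262439728 28.4667 [ 1.75051831 -0.61331866  4.66415694]
((567.3247680664062, -35.20478820800781), (152.6744842529297, 78.12293243408203), 79.46236419677734)
```

```bash
python3 - <<'E'
from h import *
w0=np.load('w1.npy')
c=B([-.105,0,0]); print(move_straight(front(c,YAW,GZ),rate=.06,rot=down(YAW),threshold=12)); print((wrench()-w0)[:3].round(1))
W=cloud(snap('top','t4')); P=R.from_euler('z',YAW).inv().apply(W.reshape(-1,3)-O)*1000
k=(P[:,0]>-95)&(P[:,0]<-35)&(abs(P[:,1])<100)&(P[:,2]>.07e3)&(P[:,2]<84); P=P[k]; print(len(P))
for lo in range(-95,-35,10):
    q=P[(P[:,0]>lo)&(P[:,0]<lo+10)]; 
    if len(q): print(lo,q[:,1].min().round(1),q[:,1].max().round(1))
print(P[:,0].max(),state()['time_s'])
E
```

```text
True
[1. 1. 3.]
239
-95 -95.9 53.3
-85 -97.4 52.3
-75 -96.6 51.2
-65 16.3 50.3
-60.88284710117215 28.9083
```

View pics/t4.png

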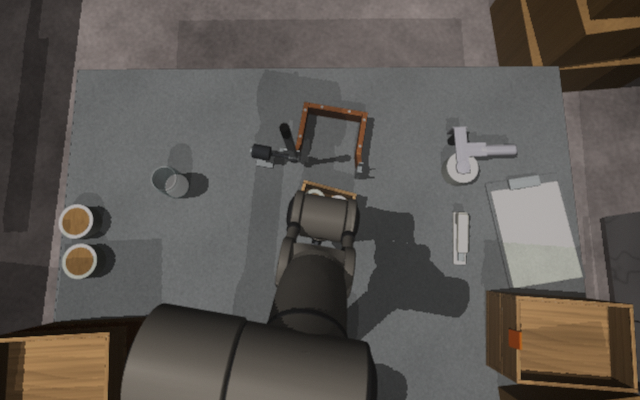

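The tray hasn't moved yet: the trip came from static friction and acceleration, with the pads pressing it down about 4 N. I'll relieve that and move more gently.

```bash
sed -i 's/GZ=.068+.054/GZ=.069+.054/' h.py; python3 - <<'E'
from h import *
w0=np.load('w1.npy'); p=np.array(state()['position'])
print(move_straight(p+[0,0,.001],rate=.02)); print((wrench()-w0)[:3].round(1))
c=B([-.105,0,0]); 
for i in range(4):
    m=move_straight(front(c,YAW,GZ),rate=.05,rot=down(YAW),threshold=18); print(m,(wrench()-w0)[:3].round(1))
    if not m: break
W=cloud(snap('top','t5')); P=R.from_euler('z',YAW).inv().apply(W.reshape(-1,3)-O)*1000
k=(P[:,0]>-95)&(P[:,0]<-25)&(abs(P[:,1])<100)&(P[:,2]>.07e3)&(P[:,2]<84); P=P[k]; print(len(P))
for lo in range(-85,-25,10):
    q=P[(P[:,0]>lo)&(P[:,0]<lo+10)]; 
    if len(q): print(lo,q[:,1].min().round(1),q[:,1].max().round(1))
print(P[:,0].max(),state()['time_s'],state()['grip_width'])
E
```

```text
False
[-0.9  0.3 -3.4]
False [-0.3  0.1 -4.6]
216
-65 -74.3 75.0
-55 -73.5 75.2
-45 -55.8 -55.8
-44.7477201421749 30.0083 0.008677064957513747
```

The tray is square and centred (y -74 to +75). Slide it in.

```bash
python3 - <<'E'
from h import *
w0=np.load('w1.npy'); z=GZ-.0006
def bf(): d=(wrench()-w0)[:3]; return np.round([d@bx,d@by,d[2]],1)
for x in (-.06,-.02,.02,.05,.075,.088):
    m=move_straight(front(B([x,0,0]),YAW,z),rate=.05,threshold=10); print(x,m,bf())
    if m: break
if not m:
    m=move_straight(front(B([.106,0,0]),YAW,z),rate=.015,threshold=6)
    print('home',m,bf(),R.from_euler('z',YAW).inv().apply(np.array(state()['position'])-O)+[.058,0,0])
print(state()['time_s'],state()['grip_width']); snap('scene','s3')
cv2.imwrite('pics/s3c.png',cv2.resize(cv2.imread('pics/s3.png')[80:330,220:470],None,fx=2.4,fy=2.4))
E
```

```text
-0.06 False [ 1.4 -0.4 -2.7]
-0.02 True [1.2 0.7 4.9]
31.4417 0.008501833860177646
```

View pics/s3c.png

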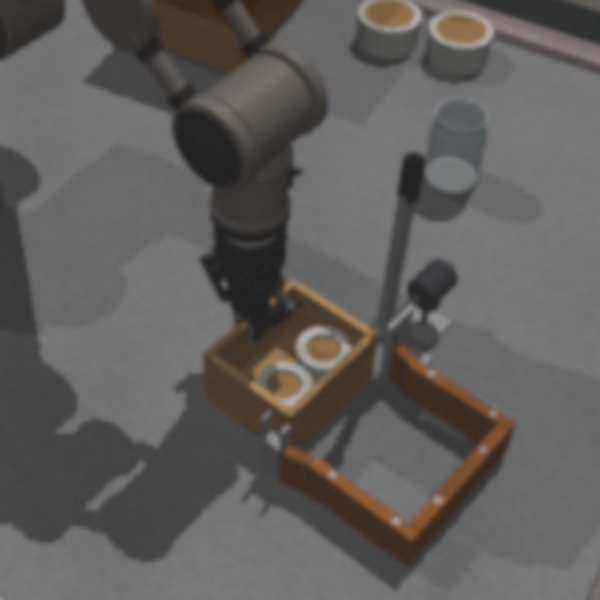

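The tray's rear is just at the mouth, with clearance at the bar foot (378,340) and at the fork (272,425). The force is small and mostly vertical, so this was a spurious trip. Continue, watching the forces.

```bash
python3 - <<'E'
from h import *
w0=np.load('w1.npy'); z=GZ-.0003
def bf(): d=(wrench()-w0)[:3]; return np.round([d@bx,d@by,d[2]],1)
def px(): return (R.from_euler('z',YAW).inv().apply(np.array(state()['position'])-O)+[.058,0,0]).round(4)
print(px())
for x in (-.05,-.03,-.01,.01,.03,.05,.07,.088):
    m=move_straight(front(B([x,0,0]),YAW,z),rate=.04,threshold=14); f=bf(); print(x,m,f,px())
    if abs(f[0])>10 or abs(f[1])>8: m=2; break
    if m: m=move_straight(front(B([x,0,0]),YAW,z),rate=.04,threshold=14); print(' retry',m,bf(),px())
    if m: break
if not m:
    m=move_straight(front(B([.106,0,0]),YAW,z),rate=.015,threshold=7)
    print('home',m,bf(),px())
print(state()['time_s'],state()['grip_width'])
E
```

```text
[-0.0589  0.      0.1225]
-0.05 False [ 0.7  0.3 -1. ] [-0.0499  0.      0.1226]
-0.03 False [ 1.8 -0.6 -2.2] [-0.0296 -0.      0.1226]
-0.01 False [ 1.2  0.3 -2.3] [-0.0097 -0.      0.1226]
0.01 False [ 1.5  0.3 -2.4] [ 0.0103 -0.      0.1226]
0.03 False [ 0.8 -0.  -1.7] [ 0.0304 -0.      0.1226]
0.05 False [ 1.5  0.3 -2.1] [ 0.0504 -0.      0.1226]
0.07 False [ 1.6  0.4 -2.3] [ 0.0704 -0.      0.1226]
0.088 False [ 1.4 -0.2 -2.4] [ 0.0884 -0.      0.1226]
home True [-0.2 -0.1  5.2] [0.0985 0.     0.1226]
37.75 0.008664750329199803
```

```bash
python3 - <<'E'
from h import *
w0=np.load('w1.npy')
def bf(): d=(wrench()-w0)[:3]; return np.round([d@bx,d@by,d[2]],1)
def px(): return (R.from_euler('z',YAW).inv().apply(np.array(state()['position'])-O)+[.058,0,0]).round(4)
for x in np.arange(.0985,.106,.0005):
    move_straight(front(B([x,0,0]),YAW,GZ-.0003),rate=.01); f=bf(); print(x.round(4),f,px())
    if f[0]<-5: break
W=cloud(snap('top','t6')); P=R.from_euler('z',YAW).inv().apply(W.reshape(-1,3)-O)*1000
k=(P[:,0]>60)&(P[:,0]<175)&(abs(P[:,1])<78)&(P[:,2]>72)&(P[:,2]<86); P=P[k]
print(len(P),P[:,0].max(),P[:,1].min(),P[:,1].max(),state()['time_s'])
E
```

```text
0.0985 [0.1 0.5 2. ] [9.860e-02 1.000e-04 1.227e-01]
0.099 [-3.   0.3  4.1] [9.870e-02 1.000e-04 1.227e-01]
0.0995 [-5.8  0.3  5.5] [9.880e-02 1.000e-04 1.227e-01]Traceback (most recent call last):
  File "<stdin>", line 10, in <module>
    return umr_maximum(a, axis, None, out, keepdims, initial, where)
ValueError: zero-size array to reduction operation maximum which has no identity
```

Rail contact is firm: the position stalls at 98.7 mm while the force rises to 5.8 N. Release, rise and check.

```bash
python3 - <<'E'
from h import *
command_gripper(.034); p=np.array(state()['position']); print(p)
move_straight(p+[0,0,.03],rate=.05); move_straight(p+[0,0,.16],rate=.15)
q=p+[0,0,.16]-bx*.20; move_straight(q,rate=.2); pause(.3)
snap('wrist','w7'); snap('scene','s7'); W=cloud(snap('top','t7'))
a=R.from_euler('z',YAW).inv()
for t in('t7','w7'):
    P=a.apply(cloud(load(t)).reshape(-1,3)-O)*1000
    k=(P[:,0]>20)&(P[:,0]<175)&(abs(P[:,1])<79)&(P[:,2]>70)&(P[:,2]<88); P=P[k]
    if len(P): print(t,len(P),P.min(0).round(1),P.max(0).round(1),cv2.minAreaRect(P[:,:2].astype(np.float32)))
s=state(); print(s['time_s'],s['wrist_force'])
cv2.imwrite('pics/s7c.png',cv2.resize(cv2.imread('pics/s7.png')[80:330,220:470],None,fx=2.4,fy=2.4))
E
```

```text
[ 0.66535221 -0.02759175  0.12237282]
t7 673 [ 31.8 -74.8  70. ] [158.6  75.3  84.7] ((95.35136413574219, 0.29962158203125), (126.954345703125, 149.89950561523438), 0.2643545866012573)
w7 6073 [ 33.6 -72.4  70. ] [161.1  77.   83.9] ((97.29965209960938, 2.4248733520507812), (127.13823699951172, 149.3624725341797), 0.17020119726657867)
42.5417 [-0.74904941  0.03209546 -0.32590623]
```

View pics/s7c.png

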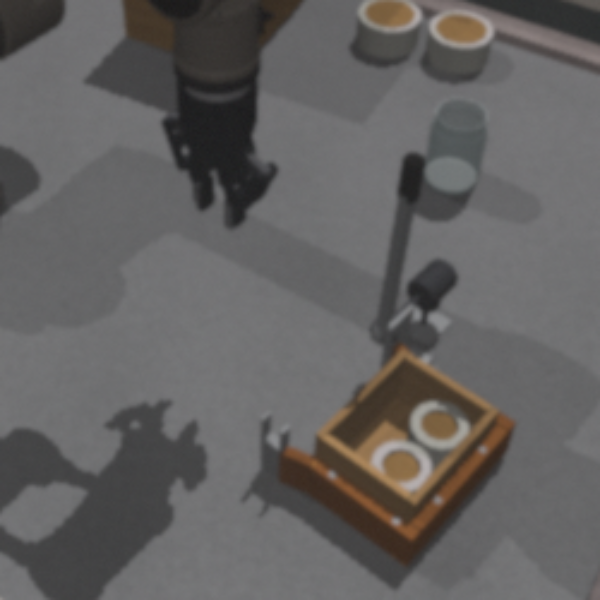

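The tray sits flush at the rail, square, with its rear at about 160 mm. The bar is still up and the robot is clear.

```bash
python3 -c "from plant import *; print(hand_in())"
```

```text
the job is handed in; nothing more can be done
None
```

The job is handed in at about 42.5 s: the bar rests open on its stop at about 94°, the tray is square and home against the rear rail, and the jar, stapler and tape gun were never touched.

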